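Clear the sauna pail and tip out the bin

TASK

The wooden pail on the round stand is in the way of the tilt-out bin. Lift the pail off by its handle and set it down gently, upright, in the middle of the slatted wooden board beside it; then tip the bin out by its bar as far as it will go and leave it open. Keep the pail upright all along and leave the other things where they are.

Things in the scene. Friction and masses are not known exactly. Their poses are not given: they have to be found in the camera images.
- pail: Loose open wooden pail with two steel hoops, 0.35 to 0.7 kg, on the stand at the start. Origin: centre of its underside, z up its axis. Foot 100 mm across; rim 120 mm across, 100 mm above the origin; wall 6 mm. A rigid arched handle spans it along its y axis: two 8 mm steel uprights at y = -61 and +61 mm carry a level wooden grip (see pail_grip).
- pail_grip (a point): Middle of the pail's round wooden grip, 16 mm thick and 100 mm long along the pail's y axis; its centreline is 160 mm above the pail's origin, 52 mm free below it down to the rim.
- stand: Fixed round dark steel stand 140 mm across on three short legs, in front of the bin. Origin: centre of its underside. Its flat top is 45 mm above the table, edged by a wire rim of inner diameter 124 mm that stands 8 mm above the top, so the pail must be lifted out.
- board: Fixed square slatted duckboard of light wood, 160 x 160 mm, five slats on two runners, top 16 mm above the table. Origin: centre of its underside; the slats run along its x axis. It lies to the left or the right of the stand; the soap tray lies on the other side.
- tray: Fixed white plastic soap tray 120 x 160 mm, walls 22 mm high, with a bar of soap in it. Origin: centre of its underside. Not needed.
- unit: Fixed low white laminate unit, 400 mm wide (y), 200 mm deep, shelf top 223 mm above the table, overhanging nothing in front; at the back of the shelf lie a 330 mm sauna ladle (fixed) and a 20 mm ledge. Origin: foot of its front face, middle of its width; x points into the unit, away from the front, y along the front.
- bin (a joint): Tilt-out bin, rad: 0 = closed (start), 0.6 = fully open, at its stop. White plastic, front panel 296 mm wide, top edge 200 mm above the table, flush with the unit's front. It turns about a level hinge line along the unit's y axis at unit x = 0, z = 20 mm: the top comes out towards the unit's -x and down. Stiff: it moves at about 5 to 12 N on the bar and stays where left.
- bin_bar (a point): Middle of the bin's round white pull bar, 12 mm thick, level and straight for 110 mm along the unit's y axis, on an arm at each end. Closed: 55 mm in front of the panel (unit x = -55 mm), 190 mm above the table, 170 mm above the hinge line, with a 49 mm gap behind it, open above and below. Fully open: unit x = -141 mm, 129 mm above the table.
- brush: Bystander: bamboo nail brush 42 x 95 x 34 mm on the shelf. Origin: centre of its underside.
- comb: Bystander: white plastic comb 36 x 130 x 5 mm lying on the shelf. Origin: centre of its underside.
- jar_low: Bystander: lower of two stacked empty white ceramic jars on the shelf, 68 mm across, 50 mm high. Origin: centre of its underside.
- jar_top: Bystander: upper of the two stacked jars, same size; its top is 323 mm above the table. Origin: centre of its underside.

How it is judged (in metres and radians):
On the way, in this order (a step that is already met when the one before it is completed fails the run):
1. the pail stands released, upright and at rest in the middle of the slatted board while the bin is still shut (horizontal distance between pail and board below 0.03 m and z of pail in the frame of board between 0.01 and 0.022 m and angle between pail's own z axis and vertical below 0.08 rad and linear speed of pail below 0.02 m/s and contact force between the fingers and pail below 0.1 N and value of joint bin below 0.1 rad), for 0.2 s.
2. the bin is tipped out to its stop (value of joint bin above 0.53 rad), for 0.2 s.
At the end, for the whole second after the job is handed in: The pail stands released, at rest and upright (within 0.08 rad) on the slats of the board, its centre within 30 mm of the board's centre, and the bin is open at least 0.53 rad of its 0.6 (horizontal distance between pail and board below 0.03 m and z of pail in the frame of board between 0.01 and 0.022 m and angle between pail's own z axis and vertical below 0.08 rad and linear speed of pail below 0.02 m/s and contact force between the fingers and pail below 0.1 N and value of joint bin above 0.53 rad); the robot touches nothing.
It fails at once if the pail is tipped more than 0.4 rad (angle between pail's own z axis and vertical above 0.4 rad).
It fails at once if the pail is dropped or slammed on to the board (faster than 0.4 m/s within about 35 mm above the slats) (horizontal distance between pail and board below 0.1 m and z of pail in the frame of board below 0.05 m and linear speed of pail above 0.4 m/s).
It fails at once if a bystander is shifted more than 30 mm or knocked over (distance of any of brush, comb, jar_low, jar_top from where it was at the start of the episode above 0.03 m or angle between any of brush, comb, jar_low, jar_top's own z axis and vertical above 0.5 rad).
It also fails if it takes over 50 s, if anything falls off the work surface, if the arm or the gripper's body presses on something with over 40 N, if the wrist force passes 120 N, or if a joint passes its speed limit or range.

ROBOT

A 6-joint arm with a two-finger parallel gripper is mounted at the origin on the work surface. World frame = base frame: x ahead of the robot, y to its left, z up, the work surface at z = 0. Lengths are in mm, angles in rad, forces in N, time in s.
With the tool pointing down it reaches from about 350 to 975 mm from the base axis. Payload 7.1 kg.
Tool frame: the origin (TCP) lies at the very end of the fingers, on their centre line; the grasp point (between the pads) lies tcp_to_grasp behind it (tcp_to_grasp is the distance from the TCP to the grasp point, in mm); z points along the fingers, x is the direction in which the jaws open and shut, and the axes are right-handed (so a half turn about z gives the same grasp; the last joint's range is limited). The gripper opens to 88 mm and grips with 3 to 60 N. Pads are 20 mm wide; open, the fingers measure 115 mm over their backs; the gripper's body (75 mm by 178 mm) begins 61 mm behind the grasp point.
Start: joints at [-1.337, 0.423, 1.63, -0, 1.089, -0.019], TCP at [156.341, -605.113, 222.675] pointing down, gripper open.
Joint ranges: [-3, 3], [-0.9, 2.11], [0.09, 2.58], [-1.31, 4.45], [0.11, 2.69], [-2.54, 2.54]. Speed limits (rad/s): [2.39, 2.39, 3.01, 3.14, 3.14, 3.14].

INTERFACE

Orientations are given as a rotation vector (axis times angle).
In Python, from workcell import get_obs, get_image, close_job, recognise, mark_of, tcp_to_grasp gives the robot as it stands. The module is installed in compiled form; this text tells all that it offers.
- The arm moves only by the tool move_arm, never from a script. Its argument "motion" is a list of rows, each a list of 7 numbers: the shift along the world's x, y, z in mm, then the turn, a rotation vector about the world's x, y, z in rad, then the finger opening in mm, from 0 to 87.8. A call has 1 to 5 rows; each row is the pose to reach, as a shift and turn from the pose commanded when the call began; what a row does not reach only later rows make up. A row lasts 1/12 s, in which the tool goes at most 41.7 mm and 7.16 degrees, less where a joint would pass 70% of its speed; a pose out of reach is approached as far as the arm can. A call with a gripper value outside its range is refused whole. The fingers move at their own pace and stop on an object; the grip force is fixed at half the most. Time passes only in rows, so rows that repeat a pose let the fingers close. It gives the time, the measured TCP pose, the force and the opening at its end, in the units of the state.
- get_obs(): the state, without advancing time (a new reading comes with each control period).
- get_image(name): name is "side" or "top" or "wrist"; returns a dict with "color" (480x640x3 uint8, red, green, blue), "mtx" (3x3 intrinsics, pixels), "camera_from_world" (4x4, takes a point from world to camera coordinates). Camera axes: x right, y up, looking along -z (the intrinsics and any distortion apply to the point x, -y, -z); pixel columns grow to the right and rows downward; lengths in mm; the calibration is good to about 2 mm. A picture is of the moment at which its call begins. There is no depth.
- close_job(): hands the job in, once; it reports no verdict.
Trained networks look in a picture, given as the dict that the camera call returned (one of the last four; its "shot" number tells which), for a name from the list of things; names that differ only in an ending like _2 or _b are one class to them, and where a whole thing is asked for, a point or a joint stands for the part that bears it (a point fixed in the world has none). Each returns a list of dicts, best first, with "p" (0 to 1); they miss things now and then, are a little off and sometimes report something else, mostly with a low value. They report only what shows in the picture. A call takes as long as a camera call.
- recognise(picture, label): "bbox" ([centre column, centre row, width, height] in pixels, round what is visible of it).
- mark_of(picture, label): "location" ([row, column] in pixels: a listed point, or the origin of a listed thing).
The state is a dict: "t": time; "qpos": joint angles; "qvel": joint speeds; "joint_torque": joint torques, N m; "ee_pos": TCP position; "orientation": TCP orientation; "ft_force": force on the tool from outside, world axes, zero at the start; "moment": the same for the moment, N m; "width": finger opening in mm.
Only numpy, scipy, OpenCV 4.12 (cv2) and the standard library are available. Lean on these libraries where they do the work, as an engineer would, in place of code of your own. Each camera call takes 0.05 s, during which the arm holds its last target. There are 200 camera calls.

## Working session

There is one attempt and no reset: what is moved stays moved. The work goes in short steps, Python scripts to look and compute and a tool call to move; the robot and the scene stay as the last step left them, time stands still between calls to the robot, and variables do not carry over. Pictures are saved under pics/ and viewed, about 8 in all and at most 12, crops included, and the job is handed in when it is done.

Besides the shell and the picture viewer there is one more tool, called after "Request:" by a JSON object that holds its "method" and its "body". move_arm: Moves the arm, as the interface text tells. Its arguments: {"type":"object","properties":{"motion":{"type":"array"}},"required":["motion"]}

```bash
mkdir -p pics; cat > h.py <<'E'
import numpy as np, cv2
from workcell import *
def save(im,n): cv2.imwrite('pics/'+n,im['color'][:,:,::-1])
def ray(im,uv):
    T=np.array(im['camera_from_world']);K=np.array(im['mtx'])
    d=np.linalg.inv(K)@[uv[0],uv[1],1]; d=np.array([d[0],-d[1],-d[2]])
    R=T[:3,:3]; return -R.T@T[:3,3], R.T@d
def atz(im,uv,z):
    c,d=ray(im,uv); return c+d*(z-c[2])/d[2]
def tri(rs):
    A=0;b=0
    for c,d in rs:
        d=d/np.linalg.norm(d);P=np.eye(3)-np.outer(d,d);A=A+P;b=b+P@c
    return np.linalg.solve(A,b)
def proj(im,p):
    T=np.array(im['camera_from_world']);q=T[:3,:3]@np.array(p)+T[:3,3]
    q=np.array(im['mtx'])@[q[0],-q[1],-q[2]];return q[:2]/q[2]
E
python3 - <<'E'
from h import *
print(tcp_to_grasp, get_obs())
ims={n:get_image(n) for n in('side','top')}
for n,i in ims.items(): save(i,n+'1.png'); print(n,ray(i,(320,240)))
for l in['pail','pail_grip','stand','board','tray','unit','bin_bar','jar_top','jar_low','brush','comb']:
    r=[]
    for n,i in ims.items():
        m=mark_of(i,l)[:2]
        print(l,n,[(np.round(x['location'],1).tolist(),round(x['p'],2)) for x in m])
        if m: r.append(ray(i,m[0]['location'][::-1]))
    if len(r)==2: print('   tri',tri(r).round(1))
E
```

```text
18.700000000000003 {'t': 0.0, 'qpos': array([-1.33702932e+00,  4.23820492e-01,  1.63065820e+00,  6.00622973e-06,
        1.08860504e+00, -1.90229305e-02]), 'qvel': array([-0.00081201,  0.00165693, -0.00062488,  0.00108563,  0.00161442,
        0.00010849]), 'joint_torque': array([-2.42372539e-05, -5.44624150e+01, -2.73676032e+01,  6.43873005e-02,
        2.26563087e-02, -1.11547217e-04]), 'ee_pos': array([ 156.20386161, -604.60774691,  221.92689662]), 'orientation': array([-2.48300675e+00,  1.92311644e+00,  1.81832945e-03]), 'ft_force': array([ 0.32157499, -0.1645007 ,  0.07880755]), 'moment': array([-0.04402181, -0.0056935 ,  0.00012276]), 'width': 88.05507896202897}
side (array([ 238.04537164, -675.03820711,  656.67531339]), array([ 0.40345715,  0.73126063, -0.55001612]))
top (array([3.70629420e+02, 1.04793210e+00, 1.38106354e+03]), array([ 0.21050089, -0.01646888, -0.97752651]))
pail side [([283.6, 253.8], 0.84), ([164.4, 339.1], 0.22)]
pail top [([248.1, 296.6], 0.52)]
   tri [559.9  44.2  58.5]
pail_grip side [([219.9, 248.0], 0.64)]
pail_grip top [([303.4, 281.2], 0.93), ([249.
[... 341 characters left out ...]
84), ([247.1, 298.1], 0.35)]
   tri [478.6 310.6  -6.6]
unit side [([289.1, 326.3], 0.79), ([148.7, 339.2], 0.19)]
unit top [([248.1, 300.5], 0.59)]
   tri [646.1  25.1  -6.5]
bin_bar side [([220.5, 301.0], 0.58)]
bin_bar top [([258.4, 296.5], 0.62)]
   tri [586.6  29.5 185.1]
jar_top side [([147.3, 341.0], 0.93)]
jar_top top [([176.4, 242.5], 0.73)]
   tri [733.4 134.7 271.7]
jar_low side [([163.9, 337.2], 0.64)]
jar_low top [([182.4, 242.1], 0.77)]
   tri [731.7 140.8 231.6]
brush side [([193.8, 373.8], 0.73)]
brush top [([183.9, 306.5], 0.6), ([317.9, 174.4], 0.2)]
   tri [738.3  10.  216.6]
comb side [([219.5, 402.7], 0.71)]
comb top [([184.2, 363.1], 0.58)]
   tri [ 733.1 -102.6  219.2]
```

```bash
python3 - <<'E'
import cv2
for n in('side1','top1'):
    i=cv2.imread(f'pics/{n}.png'); c=i[120:480,130:530] if n[0]=='t' else i[100:460,160:560]
    cv2.imwrite(f'pics/{n}c.png',cv2.resize(c,None,fx=1.66,fy=1.66,interpolation=cv2.INTER_CUBIC)[:600])
E
```

```text
(no output)
```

View pics/side1c.png

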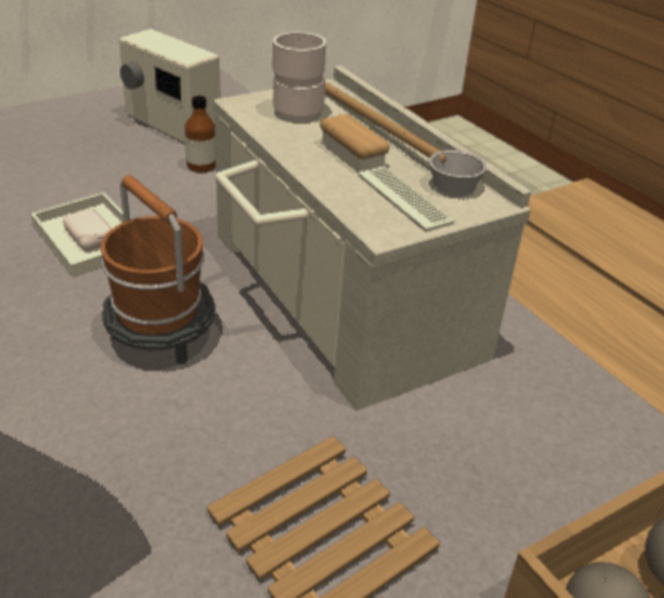

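View pics/top1c.png

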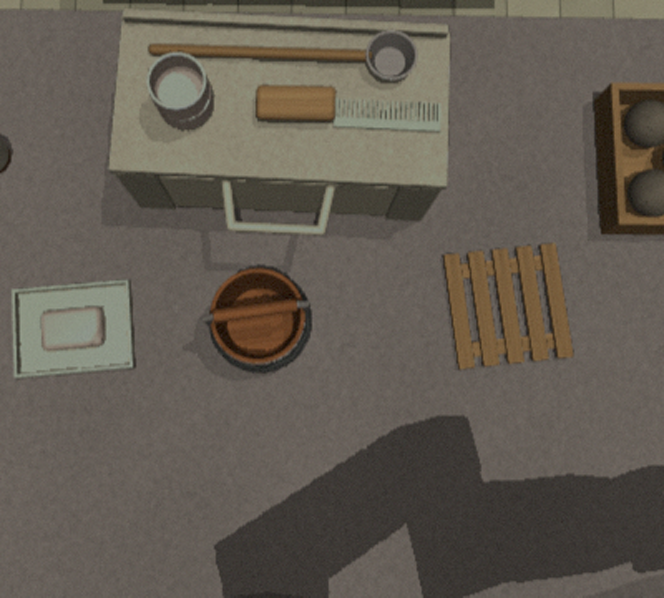

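```bash
python3 - <<'E'
from h import *
t=get_image('top'); s=get_image('side')
T=lambda u,v,z:atz(t,(u/1.66+130,v/1.66+120),z).round(1)
S=lambda u,v,z:atz(s,(u/1.66+160,v/1.66+100),z).round(1)
print('grip ends top',T(208,319,205),T(310,304,205)); print('grip ends side wood',S(127,183,205),S(172,213,205))
print('board top',[T(*p,16) for p in((445,255),(460,368),(572,355),(553,243))])
print('board side',[S(*p,16) for p in((338,440),(210,510),(438,543))])
print('bar top',T(228,229,190),T(325,230,190)); print('bar side',S(222,172,190),S(260,217,190))
print('unit front top',T(111,170,223),T(446,185,223)); print('unit front side',S(217,103,223),S(379,257,223))
print('stand top',T(260,321,45))
print('rim top', T(212,318,145),T(306,318,145))
E
```

```text
grip ends top [476.8 107.6 205. ] [495.9 -13.4 205. ]
grip ends side wood [475.3  90.8 205. ] [496.4   6.1 205. ]
board top [array([ 586.9, -204.3,   16. ]), array([ 430.4, -222.2,   16. ]), array([ 449.6, -377.1,   16. ]), array([ 605.7, -357. ,   16. ])]
board side [array([ 585.5, -213.6,   16. ]), array([ 427.5, -229.8,   16. ]), array([ 600.8, -362.5,   16. ])]
bar top [588.4  87.8 190. ] [588.6 -31.1 190. ]
bar side [596.8  89.5 190. ] [589.7 -24.  190. ]
unit front top [652.9 227.9 223. ] [ 639.5 -175.9  223. ]
unit front side [648.9 212.4 223. ] [ 633.8 -187.   223. ]
stand top [489.3  51.9  45. ]
rim top [483.5 108.  145. ] [484.7  -9.3 145. ]
```

Request:
{"method": "move_arm", "body": {"motion": [[16,33,16,0,0,0.074,87],[33,65,32,0,0,0.148,87],[49,98,48,0,0,0.222,87],[66,130,64,0,0,0.296,87],[82,163,80,0,0,0.37,87]]}}

```text
t: 1.72
ee_pos: [238.8, -440.7, 303.3]
orientation: [-2.797, 1.43, -0.0]
ft_force: [1.2, 0.1, 0.0]
width: 87.0
```

Request:
{"method": "move_arm", "body": {"motion": [[16,33,0,0,0,0.074,87],[33,65,0,0,0,0.148,87],[49,98,0,0,0,0.222,87],[66,130,0,0,0,0.296,87],[82,163,0,0,0,0.37,87]]}}

```text
t: 2.13
ee_pos: [320.8, -277.6, 303.0]
orientation: [3.012, -0.89, 0.001]
ft_force: [0.2, 0.2, 0.2]
width: 87.1
```

Request:
{"method": "move_arm", "body": {"motion": [[16,33,0,0,0,0.074,87],[33,65,0,0,0,0.148,87],[49,98,0,0,0,0.222,87],[66,130,0,0,0,0.296,87],[82,163,0,0,0,0.37,87]]}}

```text
t: 2.55
ee_pos: [402.9, -114.5, 303.1]
orientation: [3.125, -0.321, 0.002]
ft_force: [-0.3, -1.1, 0.2]
width: 87.0
```

Request:
{"method": "move_arm", "body": {"motion": [[16,33,0,0,0,0.074,87],[33,65,0,0,0,0.148,87],[49,98,0,0,0,0.222,87],[66,130,0,0,0,0.296,87],[82,163,0,0,0,0.37,87]]}}

```text
t: 2.97
ee_pos: [484.9, 48.7, 302.9]
orientation: [3.131, 0.26, 0.001]
ft_force: [0.9, -0.5, -0.5]
width: 87.1
```

Request:
{"method": "move_arm", "body": {"motion": [[0,0,0,0,0,0,87],[0,0,0,0,0,0,87],[0,0,0,0,0,0,87]]}}

```text
t: 3.22
ee_pos: [483.9, 46.8, 302.4]
orientation: [3.131, 0.254, -0.001]
ft_force: [0.5, 0.5, 0.3]
width: 87.1
```

```bash
python3 - <<'E'
from h import *
o=get_obs();print(o['t'],o['ee_pos'],o['orientation'],o['qpos'])
w=get_image('wrist');save(w,'w1.png')
for l,z in(('pail_grip',205),('bin_bar',190)):
    for m in mark_of(w,l)[:2]: print(l,m['location'],m['p'],atz(w,m['location'][::-1],z))
print(proj(w,(486,48,205)))
E
```

```text
3.2167 [483.87924447  46.784075   302.43063745] [ 3.13096438e+00  2.54390747e-01 -1.29791225e-03] [ 7.21070978e-02  1.23116437e-01  1.84516543e+00 -3.44527904e-04
  1.17413435e+00 -8.99034216e-02]
pail_grip [240.1, 323.5] 0.96 [483.4551969   47.93581926 205.        ]
bin_bar [275.4, 439.4] 0.84 [588.15951934  28.13643233 190.        ]
[326.68431492 240.51897391]
```

View pics/w1.png

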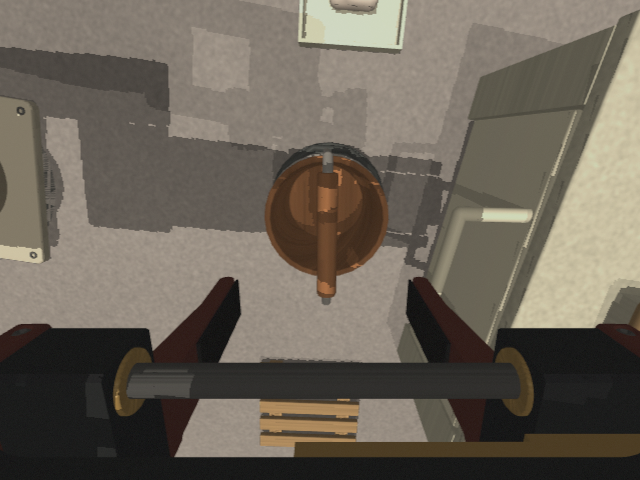

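The wrist picture shows the grip running vertically at column 326 (rows 165–295), midway between the fingers. The estimates agree at about (485, 48), so I'll go down and grasp.

Request:
{"method": "move_arm", "body": {"motion": [[1,1,-30,0,0,0,87],[1,1,-60,0,0,0,87],[1,1,-85,0,0,0,87],[1,1,-105,0,0,0,87],[1,1,-116,0,0,0,87]]}}

```text
t: 3.78
ee_pos: [483.7, 46.6, 184.5]
orientation: [3.132, 0.251, -0.005]
ft_force: [-1.2, 0.0, -0.4]
width: 87.1
```

Request:
{"method": "move_arm", "body": {"motion": [[0,0,0,0,0,0,87],[0,0,0,0,0,0,50],[0,0,0,0,0,0,25],[0,0,0,0,0,0,8],[0,0,0,0,0,0,8]]}}

```text
t: 4.2
ee_pos: [486.0, 47.7, 187.7]
orientation: [3.131, 0.254, 0.003]
ft_force: [0.1, 0.1, -0.6]
width: 63.4
```

Request:
{"method": "move_arm", "body": {"motion": [[0,0,0,0,0,0,8],[0,0,0,0,0,0,8],[0,0,0,0,0,0,8],[0,0,0,0,0,0,8]]}}

```text
t: 4.53
ee_pos: [485.4, 47.9, 186.8]
orientation: [3.131, 0.254, 0.0]
ft_force: [-0.3, 1.4, -0.4]
width: 37.2
```

Request:
{"method": "move_arm", "body": {"motion": [[0,0,0,0,0,0,8],[0,0,0,0,0,0,8],[0,0,0,0,0,0,8],[0,0,0,0,0,0,8],[0,0,0,0,0,0,8]]}}

```text
t: 4.95
ee_pos: [485.7, 48.0, 186.7]
orientation: [-3.131, -0.254, -0.001]
ft_force: [1.7, 0.5, -0.5]
width: 15.7
```

Request:
{"method": "move_arm", "body": {"motion": [[0,0,0,0,0,0,8],[0,0,4,0,0,0,8],[0,0,10,0,0,0,8],[0,0,18,0,0,0,8],[0,0,28,0,0,0,8]]}}

```text
t: 5.37
ee_pos: [484.5, 47.8, 214.8]
orientation: [3.131, 0.254, -0.003]
ft_force: [-0.7, -1.1, -6.5]
width: 15.3
```

Request:
{"method": "move_arm", "body": {"motion": [[0,0,10,0,0,0,8],[0,0,20,0,0,0,8],[0,0,27,0,0,0,8],[0,-3,30,0,0,0,8],[1,-10,30,0,0,0,8]]}}

```text
t: 5.78
ee_pos: [486.7, 38.1, 245.8]
orientation: [-3.131, -0.255, -0.003]
ft_force: [0.5, 0.3, -5.8]
width: 15.4
```

Request:
{"method": "move_arm", "body": {"motion": [[1,-12,0,0,0,0,8],[2,-28,0,0,0,0,8],[4,-46,0,0,0,0,8],[6,-66,0,0,0,0,8],[8,-86,0,0,0,0,8]]}}

```text
t: 6.2
ee_pos: [493.8, -49.9, 244.0]
orientation: [3.131, 0.254, -0.002]
ft_force: [-0.2, 0.1, -6.1]
width: 15.1
```

Request:
{"method": "move_arm", "body": {"motion": [[2,-20,0,0,0,0,8],[4,-40,0,0,0,0,8],[6,-60,0,0,0,0,8],[8,-80,0,0,0,0,8],[10,-100,0,0,0,0,8]]}}

```text
t: 6.62
ee_pos: [503.5, -150.2, 243.8]
orientation: [-3.131, -0.253, 0.003]
ft_force: [-0.1, -0.4, -5.7]
width: 15.1
```

Request:
{"method": "move_arm", "body": {"motion": [[2,-20,0,0,0,0,8],[4,-40,0,0,0,0,8],[6,-60,0,0,0,0,8],[8,-77,0,0,0,0,8],[9,-92,0,0,0,0,8]]}}

```text
t: 7.03
ee_pos: [512.6, -242.4, 243.8]
orientation: [-3.131, -0.253, 0.002]
ft_force: [-0.1, -0.9, -6.7]
width: 15.1
```

Request:
{"method": "move_arm", "body": {"motion": [[2,-12,0,0,0,0,8],[3,-22,0,0,0,0,8],[4,-30,0,0,0,0,8],[4,-36,0,0,0,0,8],[4,-40,0,0,0,0,8]]}}

```text
t: 7.45
ee_pos: [517.3, -280.6, 244.5]
orientation: [-3.131, -0.254, 0.0]
ft_force: [0.3, 0.2, -6.6]
width: 14.9
```

```bash
python3 - <<'E'
from h import *
o=get_obs();print(o['t'],o['ee_pos'],o['ft_force'],o['width'])
i=get_image('side');save(i,'s2.png')
c=cv2.imread('pics/s2.png');cv2.imwrite('pics/s2c.png',cv2.resize(c[180:480,200:560],None,fx=2,fy=2))
print([proj(i,(517.5,-290,16)),proj(i,o['ee_pos'])])
b=mark_of(i,'board');print(b)
w=get_image('wrist')
for m in mark_of(w,'pail_grip')[:1]: print(m,atz(w,m['location'][::-1],o['ee_pos'][2]+18.7))
E
```

```text
7.45 [ 517.32711344 -280.55465533  244.53557456] [ 0.27092561  0.20473008 -6.58556915] 14.883737589221864
[array([353.72798969, 413.17747326]), array([359.14154272, 300.30407904])]
[{'location': [421.0, 353.3], 'p': 0.75}]
{'location': [310.7, 320.5], 'p': 0.83} [ 515.37980768 -278.69585756  263.23557456]
```

View pics/s2c.png

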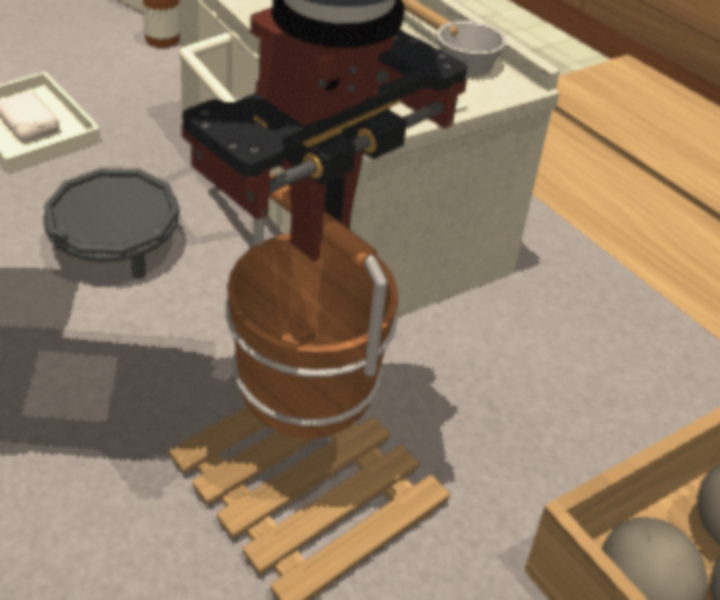

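The picture shows the pail hanging upright over the board, which spans crop columns 170–450, with the stand empty. I'll shift 10 mm and lower slowly.

Request:
{"method": "move_arm", "body": {"motion": [[0,-4,-8,0,0,0,8],[0,-8,-20,0,0,0,8],[0,-10,-33,0,0,0,8],[0,-10,-46,0,0,0,8],[0,-10,-56,0,0,0,8]]}}

```text
t: 8.07
ee_pos: [516.4, -289.7, 186.1]
orientation: [-3.13, -0.254, 0.003]
ft_force: [-0.2, 0.2, -7.1]
width: 15.2
```

Request:
{"method": "move_arm", "body": {"motion": [[0,0,-8,0,0,0,8],[0,0,-14,0,0,0,8],[0,0,-19,0,0,0,8],[0,0,-23,0,0,0,8],[0,0,-26,0,0,0,8]]}}

```text
t: 8.48
ee_pos: [517.5, -290.2, 162.4]
orientation: [3.131, 0.254, 0.0]
ft_force: [0.7, -0.1, -6.0]
width: 15.6
```

Request:
{"method": "move_arm", "body": {"motion": [[0,0,-1,0,0,0,8],[0,0,-2,0,0,0,8],[0,0,-2,0,0,0,8]]}}

```text
t: 8.73
ee_pos: [517.5, -290.2, 160.9]
orientation: [3.131, 0.254, 0.001]
ft_force: [0.2, 0.6, -6.2]
width: 15.0
```

Request:
{"method": "move_arm", "body": {"motion": [[0,0,-1,0,0,0,8],[0,0,-2,0,0,0,8],[0,0,-3,0,0,0,8],[0,0,-3,0,0,0,8]]}}

```text
t: 9.07
ee_pos: [517.5, -290.2, 157.8]
orientation: [3.131, 0.254, 0.001]
ft_force: [0.5, -0.8, -5.3]
width: 15.2
```

Request:
{"method": "move_arm", "body": {"motion": [[0,0,-1,0,0,0,8],[0,0,-2,0,0,0,8],[0,0,-2,0,0,0,8]]}}

```text
t: 9.32
ee_pos: [518.4, -290.5, 157.5]
orientation: [3.13, 0.254, 0.004]
ft_force: [-0.7, 1.8, 6.3]
width: 15.4
```

Request:
{"method": "move_arm", "body": {"motion": [[0,0,1,0,0,0,8],[0,0,1,0,0,0,30],[0,0,1,0,0,0,50],[0,0,1,0,0,0,50],[0,0,1,0,0,0,50]]}}

```text
t: 9.73
ee_pos: [517.4, -290.2, 156.7]
orientation: [3.131, 0.254, 0.0]
ft_force: [0.6, 0.2, 0.3]
width: 38.2
```

Request:
{"method": "move_arm", "body": {"motion": [[0,0,0,0,0,0,50],[0,0,0,0,0,0,50],[0,0,10,0,0,0,50],[0,0,30,0,0,0,50],[0,0,60,0,0,0,50]]}}

```text
t: 10.15
ee_pos: [515.9, -289.3, 215.5]
orientation: [-3.128, -0.254, 0.006]
ft_force: [0.9, 0.4, -0.5]
width: 50.2
```

Request:
{"method": "move_arm", "body": {"motion": [[0,0,30,0,0,0,50],[0,0,60,0,0,0,50],[0,0,90,0,0,0,50],[0,0,100,0,0,0,50],[0,0,100,0,0,0,50]]}}

```text
t: 10.57
ee_pos: [518.7, -290.9, 320.4]
orientation: [3.128, 0.254, 0.008]
ft_force: [0.4, 0.5, -0.6]
width: 50.0
```

```bash
python3 - <<'E'
from h import *
o=get_obs();print(o['t'],o['ee_pos'],o['ft_force'],o['width'])
i=get_image('side');save(i,'s3.png')
c=cv2.imread('pics/s3.png');cv2.imwrite('pics/s3c.png',cv2.resize(c[180:480,200:560],None,fx=2,fy=2))
for l,z in(('pail',16),('pail_grip',176)):
  for m in mark_of(i,l)[:2]: print(l,m,atz(i,m['location'][::-1],z))
w=get_image('wrist')
for l,z in(('pail_grip',176),('pail',16),('bin_bar',190)):
  for m in mark_of(w,l)[:1]: print(l,m,atz(w,m['location'][::-1],z))
E
```

```text
10.5667 [ 518.70347839 -290.90256731  320.41234721] [ 0.41435778  0.49082315 -0.55544924] 49.99886052016115
pail {'location': [410.7, 355.5], 'p': 0.74} [ 522.45878709 -287.39123178   16.        ]
pail_grip {'location': [344.2, 357.8], 'p': 0.64} [ 512.00257112 -293.21336483  176.        ]
pail {'location': [196.3, 324.1], 'p': 0.69} [ 516.310696   -286.90770095   16.        ]
```

View pics/s3c.png

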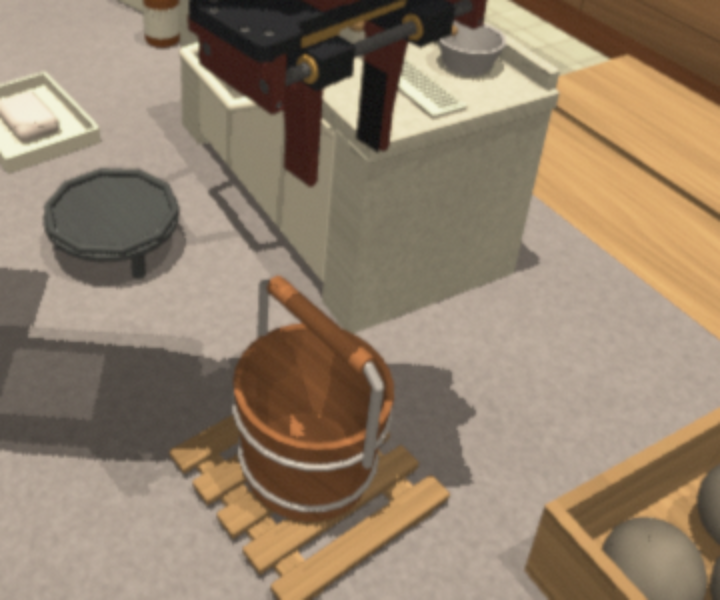

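The pail stands upright and centred on the slats (foot near crop (310, 500)), and the fingers are clear. Next I'll go to the bin bar.

Request:
{"method": "move_arm", "body": {"motion": [[4,20,5,0,0,-0.012,50],[10,50,5,0,0,-0.025,50],[18,80,5,0,0,-0.04,50],[25,112,5,0,0,-0.055,50],[32,144,5,0,0,-0.07,50]]}}

```text
t: 11.33
ee_pos: [549.1, -144.8, 320.7]
orientation: [-3.138, -0.142, 0.002]
ft_force: [0.6, -0.2, -0.9]
width: 49.6
```

Request:
{"method": "move_arm", "body": {"motion": [[8,35,0,0,0,-0.025,50],[16,70,0,0,0,-0.05,50],[24,105,0,0,0,-0.075,50],[32,140,0,0,0,-0.1,50],[40,175,0,0,0,-0.127,50]]}}

```text
t: 11.75
ee_pos: [589.2, 30.6, 320.8]
orientation: [3.141, -0.057, -0.002]
ft_force: [0.1, -0.3, -0.6]
width: 49.9
```

Request:
{"method": "move_arm", "body": {"motion": [[0,0,-15,0,0,0,50],[0,0,-35,0,0,0,50],[0,0,-45,0,0,0,50],[0,0,-45,0,0,0,50],[0,0,-45,0,0,0,50]]}}

```text
t: 12.17
ee_pos: [588.9, 28.6, 275.9]
orientation: [3.141, -0.056, -0.003]
ft_force: [0.4, -0.4, -0.1]
width: 49.7
```

```bash
python3 - <<'E'
from h import *
o=get_obs();print(o['t'],o['ee_pos'],o['orientation'],o['width'])
w=get_image('wrist');save(w,'w2.png')
for m in mark_of(w,'bin_bar')[:2]: print(m,atz(w,m['location'][::-1],190))
i=get_image('top')
for m in mark_of(i,'bin_bar')[:2]: print(m,atz(i,m['location'][::-1],190))
E
```

```text
12.1667 [588.94582465  28.56969429 275.92032997] [ 3.14100399 -0.05567311 -0.00322767] 49.70583599214788
{'location': [243.8, 322.5], 'p': 0.88} [587.92308661  30.30050918 190.        ]
```

View pics/w2.png

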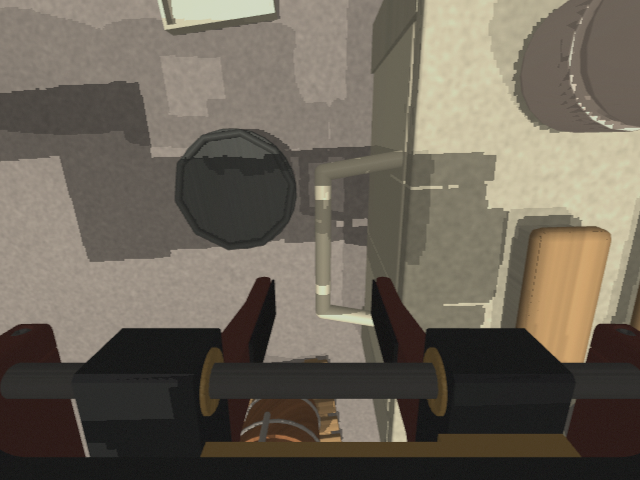

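The bar runs vertically at column 323, between the fingers, which are at 272 and 375. I'll go down over it and close loosely.

Request:
{"method": "move_arm", "body": {"motion": [[-1,0,-30,0,0,0,50],[-1,0,-60,0,0,0,50],[-1,0,-85,0,0,0,50],[-1,0,-100,0,0,0,50],[-1,0,-106,0,0,0,50]]}}

```text
t: 12.78
ee_pos: [587.3, 28.6, 168.8]
orientation: [3.141, -0.056, -0.004]
ft_force: [-0.4, 0.5, -0.2]
width: 50.1
```

Request:
{"method": "move_arm", "body": {"motion": [[0,0,0,0,0,0,30],[0,0,0,0,0,0,18],[0,0,0,0,0,0,18],[0,0,0,0,0,0,18],[0,0,0,0,0,0,18]]}}

```text
t: 13.2
ee_pos: [589.1, 28.9, 171.9]
orientation: [-3.141, 0.055, -0.003]
ft_force: [-1.5, -0.8, -0.8]
width: 20.2
```

Request:
{"method": "move_arm", "body": {"motion": [[0,0,0,0,0,0,18],[0,0,0,0,0,0,18],[0,0,0,0,0,0,18]]}}

```text
t: 13.45
ee_pos: [588.4, 28.9, 170.9]
orientation: [3.141, -0.055, 0.001]
ft_force: [-0.6, 0.6, -0.2]
width: 18.1
```

Request:
{"method": "move_arm", "body": {"motion": [[-6,0,0,0,0,0,18],[-13,0,-4,0,0,0,18],[-23,1,-8,0,0,0,18],[-33,1,-12,0,0,0,18],[-42,1,-18,0,0,0,18]]}}

```text
t: 13.87
ee_pos: [549.1, 29.9, 154.2]
orientation: [-3.141, 0.055, -0.012]
ft_force: [6.0, 0.5, 3.6]
width: 18.0
```

Request:
{"method": "move_arm", "body": {"motion": [[-9,0,-6,0,0,0,18],[-18,0,-12,0,0,0,18],[-26,1,-19,0,0,0,18],[-34,1,-26,0,0,0,18],[-34,1,-26,0,0,0,18]]}}

```text
t: 14.28
ee_pos: [513.1, 31.2, 126.5]
orientation: [-3.141, 0.055, -0.006]
ft_force: [3.2, 0.2, -3.5]
width: 17.9
```

Request:
{"method": "move_arm", "body": {"motion": [[-4,0,-4,0,0,0,18],[-8,0,-9,0,0,0,18],[-12,0,-13,0,0,0,18],[-15,0,-17,0,0,0,18],[-15,0,-17,0,0,0,18]]}}

```text
t: 14.7
ee_pos: [499.0, 31.2, 110.0]
orientation: [-3.14, 0.055, -0.007]
ft_force: [6.5, 1.6, -3.7]
width: 18.0
```

Request:
{"method": "move_arm", "body": {"motion": [[-2,0,0,0,0,0,18],[-3,0,-1,0,0,0,18],[-4,0,-1,0,0,0,18],[-4,0,-1,0,0,0,18]]}}

```text
t: 15.03
ee_pos: [499.0, 31.1, 110.2]
orientation: [-3.14, 0.055, -0.019]
ft_force: [14.1, 0.4, -6.1]
width: 18.2
```

Request:
{"method": "move_arm", "body": {"motion": [[4,0,0,0,0,0,20],[4,0,0,0,0,0,28],[4,0,0,0,0,0,28],[4,0,0,0,0,0,28],[4,0,0,0,0,0,28]]}}

```text
t: 15.45
ee_pos: [496.5, 30.9, 108.4]
orientation: [3.141, -0.055, -0.002]
ft_force: [-0.3, -0.7, 0.1]
width: 28.3
```

Request:
{"method": "move_arm", "body": {"motion": [[0,0,8,0,0,0,28],[0,0,20,0,0,0,28],[0,0,40,0,0,0,28],[0,0,70,0,0,0,28],[0,0,100,0,0,0,28]]}}

```text
t: 15.87
ee_pos: [496.3, 30.8, 209.6]
orientation: [3.141, -0.055, -0.003]
ft_force: [1.2, 0.5, -0.4]
width: 27.8
```

Request:
{"method": "move_arm", "body": {"motion": [[0,0,35,0,0,0,28],[-20,0,70,0,0,0,28],[-50,0,100,0,0,0,28],[-80,0,130,0,0,0,28],[-80,0,130,0,0,0,28]]}}

```text
t: 16.28
ee_pos: [415.4, 31.0, 344.2]
orientation: [-3.141, 0.055, -0.011]
ft_force: [0.6, 0.1, -0.3]
width: 28.0
```

```bash
python3 - <<'E'
from h import *
o=get_obs();print(o['t'],o['ee_pos'],o['ft_force'],o['width'])
i=get_image('side');save(i,'s4.png')
t=get_image('top')
for n,im in(('side',i),('top',t)):
 for l,z in(('bin_bar',129),('pail',16),('pail_grip',176),('jar_top',273),('brush',223),('comb',223)):
  for m in mark_of(im,l)[:1]: print(n,l,np.round(m['p'],2),atz(im,m['location'][::-1],z).round(1))
print(proj(i,(502,31,129)))
E
```

```text
16.2833 [415.37576934  30.96869809 344.1988254 ] [ 0.58255013  0.1494181  -0.31403992] 27.997638541210527
side bin_bar 0.97 [498.2  28.3 129. ]
side pail 0.67 [ 518.7 -287.1   16. ]
side pail_grip 0.76 [ 515.3 -289.8  176. ]
side jar_top 0.83 [725. 139. 273.]
side brush 0.73 [734.4  13.3 223. ]
side comb 0.93 [ 720.9 -110.5  223. ]
top pail 0.65 [ 528.1 -286.7   16. ]
top pail_grip 0.9 [ 522.1 -289.   176. ]
top jar_top 0.92 [732.5 140.9 273. ]
top brush 0.8 [739.4   8.  223. ]
top comb 0.96 [ 729.4 -107.9  223. ]
[263.35484977 254.67172321]
```

View pics/s4.png

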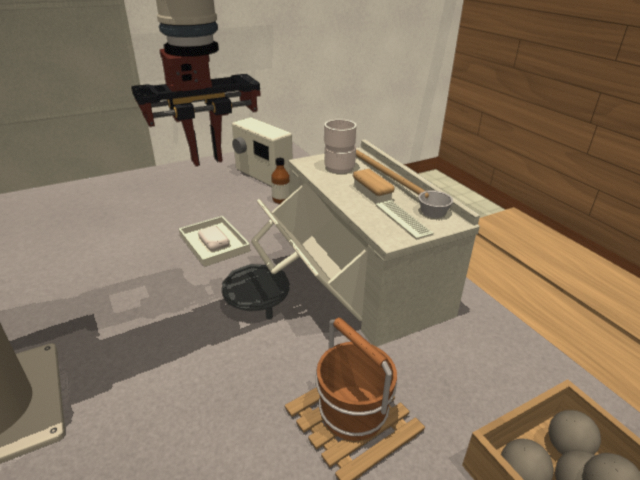

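The bin is fully out (bar near (265, 255)), the pail is upright on the board (near (355, 395)), and the gripper is clear. I'll hand the job in.

```bash
python3 -c "
from workcell import *
print(close_job())"
```

```text
the job is handed in; nothing more can be done
None
```

I moved the pail from the stand to the board by its handle, then tipped the bin out to its stop and left it open. The job is handed in at about 16 s of the 50 s allowed, with no verdict reported.

- **Pail:** it stands upright and released. My estimates of its centre range from (515, -290) to (522, -289), with the board's centre at about (517.5, -290). One top-camera reading of its origin gave (528, -287), about 11 mm off but still inside the 30 mm limit.
- **Bin:** the bar stopped moving and the pull force rose to 14 N, after about the 86 mm of travel expected for fully open. The side camera puts the bar at x = 498, z = 129, against about 502 expected at the stop.
- **Other things:** the brush and the stacked jars (checked by the upper one) are where the first pictures put them, within measurement error. The comb reads 4 to 15 mm off, which I take as network scatter because nothing touched the shelf.
- **Robot:** the gripper is clear and the force reading is about zero.

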